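# Swap label tape for sealing film in the drawer behind the bottles

### The arm

A 6-joint arm with a two-finger parallel gripper is mounted at the origin on a cart in front of the work surface, level with it; the furniture and walls round the work are solid. World frame = base frame: x ahead of the robot, y to its left, z up, the work surface at z = 0. Lengths are in m, angles in degrees, forces in N, time in s.
With the tool pointing down it reaches from about 0.35 to 0.85 m from the base axis. Payload 8.1 kg.
Tool frame: the origin (TCP) lies on the centre line of the jaws, within the pads' length; the fingertips stand robot.tip_reach ahead of it and the grasp point (between the pads) lies 11 mm behind it (robot.tip_reach is the distance from the TCP to the fingertips, in m); z points along the fingers, y is the line along which they close (so a half turn about z gives the same grasp; the last joint's range is limited). The gripper opens to 93 mm and grips with 3 to 60 N. Pads are 15 mm wide; open, the fingers measure 128 mm over their backs; the gripper's body (75 mm by 188 mm) begins 65 mm behind the grasp point.
Start: joints at [-72.044, 7.471, 85.268, -0, 87.261, -4.893], TCP at [0.233, -0.553, 0.227] pointing down, gripper open.
Joint ranges: [-169.43, 169.43], [-51.17, 129.36], [1.28, 143.12], [-76.62, 256.62], [0, 156.53], [-152.29, 152.29]. Speed limits (degrees/s): [136.94, 136.94, 159.86, 180, 180, 180].

### API

Orientations are given as a 3x3 rotation matrix whose columns are the frame's x, y, z axes.
In Python, from rig import monitor, vision, workorder, robot gives the robot as it stands. The module is installed in compiled form; this text tells all that it offers.
- The arm moves only by the tool drive_tool, never from a script. Its argument "deltas" is a list of rows, each a list of 2 entries, a list of its own where there are three numbers: the shift along the tool's x, y, z in m, then the turn about the tool's z in rad. A call has 1 to 12 rows; each row shifts and turns the commanded pose from where the row before left it, along the tool's axes as they then stand; what a row does not reach is not made up. A row lasts 1/10 s, in which the tool goes at most 50 mm and 8.59 degrees, less where a joint would pass 70% of its speed; a pose out of reach is approached as far as the arm can. A call with a gripper value outside its range is refused whole. "fingers" is the closure in counts, from 0 (fully open) to 255 (shut), set as the call begins (left out, the last holds). The fingers move at their own pace and stop on an object; "squeeze" is the grip in N (left out, the last holds). Time passes only in rows, so rows that do not move let the fingers close. It gives the time, the measured TCP pose, the force, the opening and the grip force at its end, in the units of the state.
- monitor.read_state(): the state, without advancing time (a new reading comes with each control period).
- vision.snapshot(name): name is "scene" or "top" or "wrist"; returns the picture (420x560x3 uint8, red, green, blue); there is no depth.
- vision.calibration(name): a dict with "mtx" (3x3 intrinsics, pixels), "extrinsics" (4x4, takes a point from camera to world coordinates). Camera axes: x right, y down, z forward; pixel columns grow to the right and rows downward; lengths in m; the calibration is good to about 2 mm. The wrist camera is an equidistant fisheye: a pixel r from the principal point sees the ray r / f radians off the axis. A picture is of the moment at which its call begins: read the wrist's pose just before it. calibration takes no time and is no camera call; for the wrist camera it gives the pose at the moment of the call.
- workorder.close_job(): hands the job in; it is judged then, once.
The state is a dict: "time_s": time; "q": joint angles; "qd": joint speeds; "effort": joint torques, N m; "ee_pos": TCP position; "ee_rot": TCP orientation; "contact_force": force on the tool from outside, world axes, zero at the start; "moment": the same for the moment, N m; "opening": finger opening in m; "finger_force": force on a finger pad.
Only numpy, scipy, OpenCV 4.12 (cv2) and the standard library are available. Lean on these libraries where they do the work, as an engineer would, in place of code of your own. Each camera call takes 0.05 s, during which the arm holds its last target. There are 200 camera calls.

### The job

The dishes on the steel tray are labelled and now want sealing, so swap the roll of label tape lying beside them for the box of sealing film in the drawer of the bench-top unit. The capped bottle and the beaker stand in the way of the drawer: stand both in the white tray first, then pull the drawer right open, lay the film box, same way up, flat on the floor of the steel tray and the tape roll flat in the drawer where the film was. Then push the drawer fully shut and put the bottle and the beaker back on the exact spots where each stood, without knocking them over or shifting the two dishes.

Things in the scene. Friction and masses are not known exactly. Their poses are not given: they have to be found in the camera images.
- drawer (a joint): travel of the drawer (m): 0 shut, 0.16 fully open, about 0.07 at the start; slides along -x of handle against about 2 N and stays where left. It runs in a fixed grey steel unit 212 wide, 220 deep, 80 mm high that covers whatever part is not pulled out. A pair of steel forceps (118 x 14 x 6 mm) lying in the half of the drawer without the film box stays there.
- handle (a point): middle of the drawer's bar handle, 10 mm thick, 90 long, level along y, 50 mm above the worktop, 35 mm clear gap behind it. Moves with the drawer; x points into it, z up. In this frame the front panel spans x 0.04 to 0.048, its top z 0.027; the inner floor x 0.048 to 0.238, y -0.098 to 0.098, z -0.038 (12 mm above the worktop); side walls reach z 0.005.
- bottle: reagent bottle with blue screw cap, body 56 mm diameter, 131 mm tall (cap 44 mm diameter, top 22 mm), 0.13 to 0.25 kg; stands in front of the drawer, about 100 mm from the beaker, left or right of it. Origin: centre of the base, z up.
- beaker: empty open glass beaker, 56 mm diameter over the rim, 68 mm tall; stands in front of the drawer beside the bottle. Grasp it across the outside. Origin: centre of the base, z up.
- film_box: blue carton of sealing film, 56 x 108 x 60 mm tall, 0.11 kg, lying in the left or the right half of the drawer with its long side along the drawer; at the start its rear half is under the top of the unit. Origin: centre of the underside; its y axis is the long one, x the 56 mm one, z up.
- tape_roll: roll of green label tape lying flat, 66 mm diameter, 19 mm high, 0.06 kg. Origin: centre of the underside, z up.
- dish_tray: shallow stainless steel tray, fixed, 250 (x) x 200 (y) mm, floor 2 mm thick, rim 14 mm high. Origin: centre of the underside, z up. In its frame the dishes lie near (-0.055, 0.05) and (0.045, 0.05), the tape roll near (-0.062, -0.045); the floor round (0.055, -0.045) is free.
- bottle_tray: white plastic tray, fixed, empty, 240 (x) x 140 (y) mm, floor 2 mm thick, rim 18 mm high. Origin: centre of the underside, z up; room for bottle and beaker one behind the other along x.
- dish_a: clear petri dish, 62 mm diameter, 15 mm high, lying on the steel tray; leave it alone. Origin: centre of the underside.
- dish_b: clear petri dish like dish_a, the other one on the steel tray; leave it alone.

How it is judged:
By the outcome, as a careful person would: the job done as asked, in the order asked, and still so for the second after the job is handed in, with the robot touching nothing.
It also fails if it takes over 147 s, if anything falls off the work surface, if the arm or the gripper's body presses on something with over 40 N, if the wrist force passes 120 N, or if a joint passes its speed limit or range.

## Working session

There is one attempt and no reset: what is moved stays moved. The work goes in short steps, Python scripts to look and compute and a tool call to move; the robot and the scene stay as the last step left them, time stands still between calls to the robot, and variables do not carry over. Pictures are saved under pics/ and viewed, at most 14 in all, crops included, and the job is handed in when it is done.

Besides the shell and the picture viewer there is one more tool, called after "Call:" as name([rows], argument=value, ...), one row to a line, values as JSON. drive_tool: Moves the arm, as the interface text tells. Its arguments: {"type":"object","properties":{"deltas":{"type":"array"},"fingers":{"type":"number"},"squeeze":{"type":"number"}},"required":["deltas"]}

```bash
mkdir -p pics; python3 - <<'E'
from rig import monitor, vision, robot
import cv2,numpy as np
s=monitor.read_state();print(s['time_s'],s['ee_pos'],np.round(s['ee_rot'],3).tolist(),s['opening'],robot.tip_reach)
for n in("scene","top"):
    cv2.imwrite(f"pics/{n}0.png",vision.snapshot(n)[...,::-1]);c=vision.calibration(n);print(n,np.round(c['mtx'],1).tolist(),np.round(c['extrinsics'],3).tolist())
c=vision.calibration("wrist");print(np.round(c['mtx'],1).tolist(),np.round(c['extrinsics'],3).tolist())
E
```

```text
0.0 [ 0.23283316 -0.55239796  0.2256005 ] [[0.922, 0.388, -0.001], [0.388, -0.922, 0.002], [0.0, -0.002, -1.0]] 0.0932693865836889 0.008
scene [[496.8, 0.0, 278.1], [0.0, 496.8, 209.3], [0.0, 0.0, 1.0]] [[-0.57, -0.377, 0.729, -0.452], [-0.821, 0.233, -0.521, 0.727], [0.027, -0.896, -0.443, 0.685], [0.0, 0.0, 0.0, 1.0]]
top [[409.0, 0.0, 282.8], [0.0, 409.0, 209.0], [0.0, 0.0, 1.0]] [[0.025, -0.978, 0.206, 0.297], [-1.0, -0.026, 0.0, -0.004], [0.005, -0.206, -0.979, 1.246], [0.0, 0.0, 0.0, 1.0]]
[[325.2, 0.0, 282.9], [0.0, 325.2, 209.3], [0.0, 0.0, 1.0]] [[0.388, -0.884, -0.261, 0.304], [-0.922, -0.373, -0.109, -0.522], [-0.0, 0.283, -0.959, 0.383], [0.0, 0.0, 0.0, 1.0]]
```

View pics/top0.png

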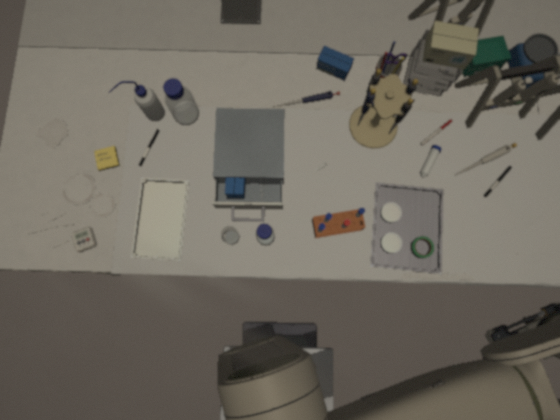

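View pics/scene0.png

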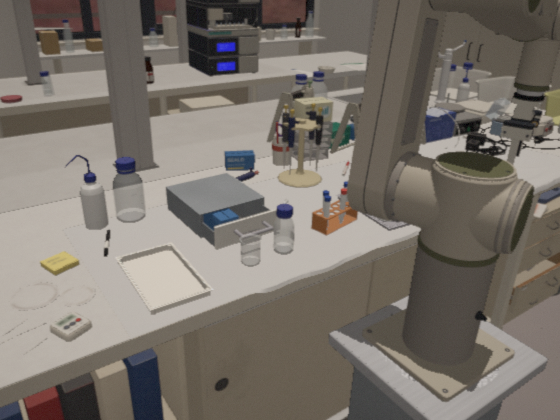

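```bash
cat > h.py <<'E'
import numpy as np,cv2
from rig import monitor,vision,robot
def ray(n,uv,c=None):
    c=c or vision.calibration(n);K=c['mtx'];E=np.array(c['extrinsics'])
    x=(uv[0]-K[0][2])/K[0][0];y=(uv[1]-K[1][2])/K[1][1]
    if n=="wrist":
        r=np.hypot(x,y);d=np.array([x/r*np.sin(r),y/r*np.sin(r),np.cos(r)]) if r>1e-9 else np.array([0,0,1.])
    else: d=np.array([x,y,1.])
    return E[:3,3],E[:3,:3]@d
def at(n,uv,z,c=None):
    o,d=ray(n,uv,c);return np.round(o+d*(z-o[2])/d[2],4)
def proj(n,p,c=None):
    c=c or vision.calibration(n);K=c['mtx'];E=np.array(c['extrinsics'])
    v=E[:3,:3].T@(np.array(p)-E[:3,3])
    if n=="wrist":
        t=np.arctan2(np.hypot(v[0],v[1]),v[2]);f=t/np.hypot(v[0],v[1])
    else: f=1/v[2]
    return K[0][0]*v[0]*f+K[0][2],K[1][1]*v[1]*f+K[1][2]
def blobs(im,lo,hi,amin=30):
    m=cv2.inRange(cv2.cvtColor(im,cv2.COLOR_RGB2HSV),np.array(lo),np.array(hi))
    n,l,s,c=cv2.connectedComponentsWithStats(m)
    return [(s[i].tolist(),np.round(c[i],1).tolist()) for i in range(1,n) if s[i][4]>=amin]
E
python3 - <<'E'
from h import *
im=cv2.imread('pics/top0.png')
a=cv2.resize(im[95:275,125:295],None,fx=3.3,fy=3.3,interpolation=cv2.INTER_CUBIC)
cv2.imwrite('pics/c1.png',a)
rgb=im[...,::-1].copy()
print("blue",[b for b in blobs(rgb,(105,80,30),(135,255,255),20)])
print("green",[b for b in blobs(rgb,(45,60,30),(90,255,255),20)])
E
```

```text
blue [([319, 47, 34, 31, 439], [335.8, 60.3]), ([522, 57, 8, 7, 22], [525.4, 59.7]), ([165, 80, 17, 19, 248], [173.2, 88.6]), ([136, 86, 9, 10, 64], [140.1, 90.4]), ([225, 178, 20, 20, 258], [234.2, 186.7]), ([258, 225, 13, 13, 135], [263.9, 231.1]), ([320, 224, 4, 6, 20], [321.4, 226.5])]
green [([464, 37, 47, 38, 995], [488.6, 54.6]), ([412, 237, 22, 20, 130], [421.6, 247.2])]
```

View pics/c1.png

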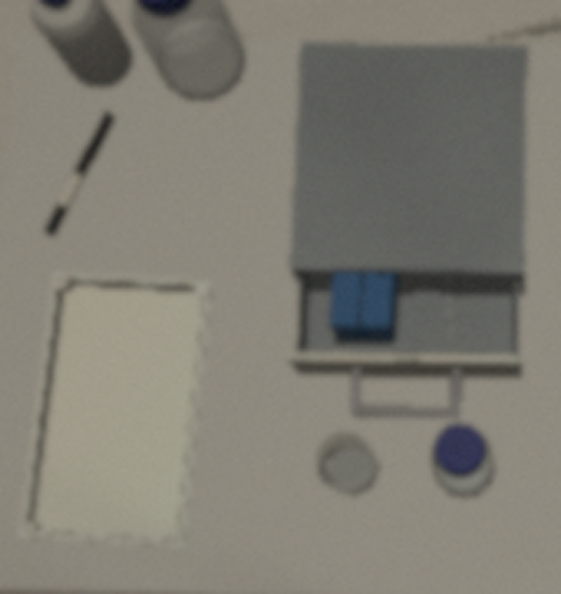

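```bash
python3 - <<'E'
from h import *
c=vision.calibration("top")
def P(l,u,v,z,f=3.3,ox=125,oy=95): print(l,at("top",(ox+u/f-.35,oy+v/f-.35),z,c))
P("cap",460,450,.131);P("beaker rim",347,460,.06)
for u,v in((357,411),(457,411),(406,411)):P("bar",u,v,.05)
for u,v in((303,44),(527,46),(523,274),(293,270)):P("unit",u,v,.08)
for u,v in((293,360),(520,363)):P("panel",u,v,.077)
for u,v in((62,280),(207,285),(185,538),(30,527)):P("wtray",u,v,.018)
for u,v in((331,330),(393,335),(361,332)):P("film",u,v,.072)
for n,u,v,z in(("tape",422,247,.021),("d",391,212,.017),("d",391.5,243,.017),("tray",374,184,.014),("tray",441,187,.014),("tray",439,271,.014),("tray",373,265,.014)):print(n,at("top",(u,v),z,c))
E
```

```text
cap [0.4684 0.0464 0.131 ]
beaker rim [0.4678 0.1493 0.06  ]
bar [0.5139 0.1439 0.05  ]
bar [0.5162 0.054  0.05  ]
bar [0.5151 0.0999 0.05  ]
unit [0.8539 0.2079 0.08  ]
unit [ 8.576e-01 -5.000e-04  8.000e-02]
unit [ 0.6372 -0.0023  0.08  ]
unit [0.6354 0.204  0.08  ]
panel [0.5535 0.1996 0.077 ]
panel [ 0.556  -0.0017  0.077 ]
wtray [0.6379 0.4319 0.018 ]
wtray [0.6366 0.2952 0.018 ]
wtray [0.3988 0.2977 0.018 ]
wtray [0.4052 0.4388 0.018 ]
film [0.5829 0.1682 0.072 ]
film [0.5798 0.1125 0.072 ]
film [0.5818 0.1413 0.072 ]
tape [ 0.449 -0.425  0.021]
d [ 0.5549 -0.3359  0.017 ]
d [ 0.4593 -0.3346  0.017 ]
tray [ 0.6435 -0.2862  0.014 ]
tray [ 0.6393 -0.4952  0.014 ]
tray [ 0.3792 -0.475   0.014 ]
tray [ 0.392 -0.278  0.014]
```

Call:
drive_tool([
  [[0, 0, 0], 0.133],
  [[0, 0, 0], 0.133],
  [[0, 0, 0], 0.133],
  [[0.013, -0.033, -0.004], 0],
  [[0.013, -0.033, -0.004], 0],
  [[0.013, -0.033, -0.004], 0],
  [[0.013, -0.033, -0.004], 0],
  [[0.013, -0.033, -0.004], 0],
  [[0.013, -0.033, -0.004], 0],
  [[0.013, -0.033, -0.004], 0],
  [[0.013, -0.033, -0.004], 0],
  [[0.013, -0.033, -0.004], 0],
])

```text
time_s: 1.3
ee_pos: [0.3502, -0.2544, 0.2624]
ee_rot: [[1.0, -0.0, -0.0], [-0.0, -1.0, 0.0], [-0.0, -0.0, -1.0]]
contact_force: [0.4, 0.2, -0.9]
opening: 0.0929
finger_force: 0.0
```

Call:
drive_tool([
  [[0.013, -0.033, -0.004], 0],
  [[0.013, -0.033, -0.004], 0],
  [[0.013, -0.033, -0.004], 0],
  [[0.013, -0.033, -0.004], 0],
  [[0.013, -0.033, -0.004], 0],
  [[0.013, -0.033, -0.004], 0],
  [[0.013, -0.033, -0.004], 0],
  [[0.013, -0.033, -0.004], 0],
  [[0.013, -0.033, -0.004], 0],
  [[0, 0, 0], 0],
])

```text
time_s: 2.3
ee_pos: [0.4678, 0.0444, 0.2986]
ee_rot: [[1.0, 0.004, 0.0], [0.004, -1.0, 0.001], [0.0, -0.001, -1.0]]
contact_force: [-1.4, 0.1, -0.4]
opening: 0.0928
finger_force: 0.0
```

```bash
python3 - <<'E'
from h import *
s=monitor.read_state();print(s['time_s'],s['ee_pos'],np.round(s['ee_rot'],4).tolist(),np.round(s['q'],1),s['contact_force'])
c=vision.calibration("wrist");np.savez('w1.npz',m=c['mtx'],e=c['extrinsics'])
im=vision.snapshot("wrist");cv2.imwrite('pics/w1.png',im[...,::-1])
for b in blobs(im,(105,80,30),(135,255,255),100):print(b,at("wrist",b[1],.131,c))
E
```

```text
2.3 [0.46778012 0.044441   0.29862775] [[1.0, 0.0038, 0.0], [0.0038, -1.0, 0.0013], [0.0, -0.0013, -1.0]] [ -0.9 -14.1  98.5   0.1  95.5  88.9] [-1.41971155  0.12718717 -0.37724358]
([179, 41, 52, 48, 2078], [203.3, 64.3]) [0.6002 0.1246 0.131 ]
([492, 129, 17, 17, 191], [500.7, 137.0]) [ 0.5385 -0.2086  0.131 ]
([428, 138, 18, 17, 221], [437.0, 145.6]) [ 0.5217 -0.1206  0.131 ]
([413, 163, 17, 17, 222], [421.0, 170.7]) [ 0.4935 -0.1034  0.131 ]
([260, 167, 41, 42, 1328], [280.1, 187.8]) [0.4727 0.0476 0.131 ]
```

View pics/w1.png

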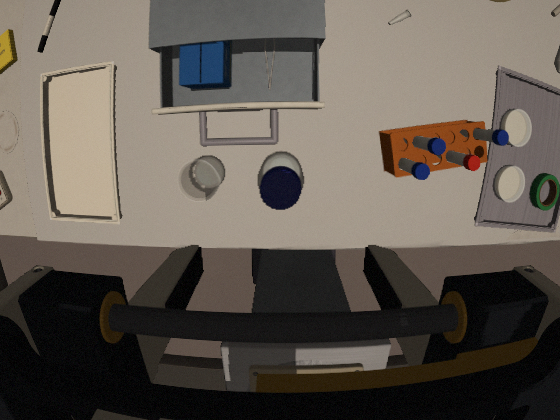

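```bash
python3 - <<'E'
from h import *
d=np.load('w1.npz');c=dict(mtx=d['m'],extrinsics=d['e'])
for n,u,v,z in(("beaker rim",209,172,.068),("base",200,181,.0),("barL",202,141,.05),("barR",276,141,.05),("panelL",153,110,.077),("panelR",323,104,.077),("film",181,86,.072),("film",230,86,.072),("unit",150,47,.08),("unit",325,39,.08),("wt",117,66,.018),("wt",120,221,.018),("wt",42,75,.018),("wt",38,213,.018),("dish",510,183,.017),("dish",516,127,.017),("tape",546,191,.021)):print(n,at("wrist",(u,v),z,c))
im=cv2.imread('pics/w1.png');cv2.imwrite('pics/c2.png',cv2.resize(im[120:240,140:320],None,fx=4,fy=4,interpolation=cv2.INTER_CUBIC))
E
```

```text
beaker rim [0.4786 0.1355 0.068 ]
base [0.4538 0.1656 0.    ]
barL [0.5158 0.1475 0.05  ]
barR [0.5143 0.0535 0.05  ]
panelL [0.5584 0.2021 0.077 ]
panelR [ 0.5603 -0.001   0.077 ]
film [0.5855 0.1669 0.072 ]
film [0.5821 0.1069 0.072 ]
unit [0.6371 0.2048 0.08  ]
unit [ 0.6375 -0.0027  0.08  ]
wt [0.6309 0.2845 0.018 ]
wt [0.3967 0.2973 0.018 ]
wt [0.641  0.4342 0.018 ]
wt [0.4082 0.474  0.018 ]
dish [ 0.4628 -0.3294  0.017 ]
dish [ 0.5556 -0.3299  0.017 ]
tape [ 0.4529 -0.4209  0.021 ]
```

View pics/c2.png

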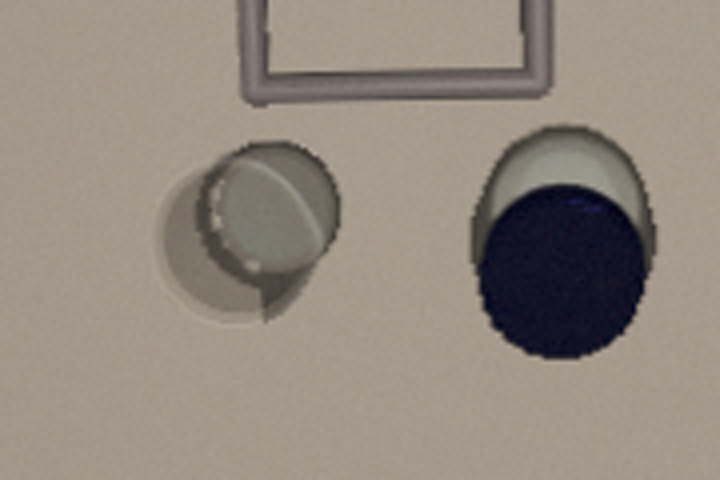

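```bash
python3 - <<'E'
from h import *
d=np.load('w1.npz');c=dict(mtx=d['m'],extrinsics=d['e'])
f=lambda u,v:(140+u/4-.4,120+v/4-.4)
print(at("wrist",f(238,244),.068,c),at("wrist",f(272,207),.002,c),at("wrist",f(562,272),.131,c),at("wrist",f(565,212),.0,c))
# film in wrist picture: blue mask corners
im=cv2.imread('pics/w1.png');print(at("wrist",(181,74),.072,c),at("wrist",(205,86),.012,c))
E
```

```text
[0.468  0.1488 0.068 ] [0.4683 0.153  0.002 ] [0.4729 0.0476 0.131 ] [0.4655 0.0477 0.    ]
[0.6003 0.1669 0.072 ] [0.5895 0.1514 0.012 ]
```

Call:
drive_tool([
  [[0.002, -0.003, 0.01], 0],
  [[0, 0, 0.03], 0],
  [[0, 0, 0.03], 0],
  [[0, 0, 0.03], 0],
  [[0, 0, 0.03], 0],
  [[0, 0, 0.03], 0],
  [[0, 0, 0.03], 0],
  [[0, 0, 0.025], 0],
  [[0, 0, 0.015], 0],
  [[0, 0, 0.005], 0],
  [[0, 0, 0], 0],
], fingers=45)

```text
time_s: 3.45
ee_pos: [0.468, 0.0433, 0.0625]
ee_rot: [[1.0, -0.002, -0.002], [-0.002, -1.0, -0.0], [-0.002, 0.0, -1.0]]
contact_force: [0.3, -0.5, 0.6]
opening: 0.0761
finger_force: 0.0
```

Call:
drive_tool([
  [[0, 0, 0], 0],
  [[0, 0, 0], 0],
  [[0, 0, 0], 0],
  [[0, 0, 0], 0],
  [[0, 0, 0], 0],
  [[0, 0, 0], 0],
], fingers=255, squeeze=20)

```text
time_s: 4.05
ee_pos: [0.47, 0.0442, 0.0647]
ee_rot: [[1.0, -0.0, 0.002], [-0.0, -1.0, 0.0], [0.002, -0.0, -1.0]]
contact_force: [-1.5, 0.6, 6.1]
opening: 0.0558
finger_force: 20.0
```

Call:
drive_tool([
  [[0, 0, -0.01], 0],
  [[0, 0, -0.02], 0],
  [[0, 0, -0.025], 0],
  [[0, 0, -0.025], 0],
  [[0, 0, -0.02], 0],
  [[0, 0, -0.01], 0],
  [[0.005, -0.012, 0], 0],
  [[0.009, -0.025, 0], 0],
  [[0.009, -0.025, 0], 0],
  [[0.009, -0.025, 0], 0],
  [[0.009, -0.025, 0], 0],
  [[0.009, -0.025, 0], 0],
])

```text
time_s: 5.25
ee_pos: [0.5185, 0.1827, 0.1717]
ee_rot: [[1.0, -0.0, -0.003], [-0.0, -1.0, -0.0], [-0.003, 0.0, -1.0]]
contact_force: [0.5, 0.1, -1.3]
opening: 0.0554
finger_force: 20.0
```

Call:
drive_tool([
  [[0.009, -0.025, 0], 0],
  [[0.009, -0.025, 0], 0],
  [[0.009, -0.025, 0], 0],
  [[0.009, -0.025, 0], 0],
  [[0.009, -0.025, 0], 0],
  [[0.009, -0.025, 0], 0],
  [[0.009, -0.022, 0], 0],
  [[0.003, -0.012, 0], 0],
  [[0, 0, 0], 0],
  [[0, 0, 0], 0],
])

```text
time_s: 6.25
ee_pos: [0.5845, 0.3646, 0.1724]
ee_rot: [[1.0, 0.0, -0.002], [0.0, -1.0, -0.001], [-0.002, 0.001, -1.0]]
contact_force: [-0.7, -0.5, -2.1]
opening: 0.0559
finger_force: 20.0
```

Call:
drive_tool([
  [[0, 0, 0.01], 0],
  [[0, 0, 0.02], 0],
  [[0, 0, 0.025], 0],
  [[0, 0, 0.025], 0],
  [[0, 0, 0.015], 0],
  [[0, 0, 0.008], 0],
  [[0, 0, 0.004], 0],
  [[0, 0, 0], 0],
  [[0, 0, 0], 0],
])

```text
time_s: 7.15
ee_pos: [0.586, 0.3653, 0.0679]
ee_rot: [[1.0, -0.0, 0.002], [-0.0, -1.0, 0.001], [0.002, -0.001, -1.0]]
contact_force: [-0.6, 0.0, -1.4]
opening: 0.0556
finger_force: 20.0
```

Call:
drive_tool([
  [[0, 0, 0.001], 0],
  [[0, 0, 0.001], 0],
  [[0, 0, 0], 0],
])

```text
time_s: 7.45
ee_pos: [0.586, 0.3654, 0.0667]
ee_rot: [[1.0, -0.0, 0.002], [-0.0, -1.0, 0.001], [0.002, -0.001, -1.0]]
contact_force: [-3.3, -1.4, 6.4]
opening: 0.0561
finger_force: 20.0
```

Call:
drive_tool([
  [[0, 0, 0], 0],
  [[0, 0, 0], 0],
  [[0, 0, 0], 0],
  [[0, 0, 0], 0],
], fingers=45)

```text
time_s: 7.85
ee_pos: [0.5851, 0.365, 0.0645]
ee_rot: [[1.0, -0.0, -0.0], [-0.0, -1.0, -0.0], [-0.0, 0.0, -1.0]]
contact_force: [0.9, -0.4, 1.2]
opening: 0.0763
finger_force: 0.0
```

Call:
drive_tool([
  [[0, 0, -0.02], 0],
  [[0, 0, -0.04], 0],
  [[0, 0, -0.04], 0],
  [[-0.014, 0.026, 0], 0],
  [[-0.018, 0.034, 0], 0],
  [[-0.018, 0.034, 0], 0],
  [[-0.018, 0.034, 0], 0],
  [[-0.018, 0.034, 0], 0],
  [[-0.018, 0.034, 0], 0],
  [[-0.013, 0.021, 0], 0],
  [[0, 0, 0], 0],
])

```text
time_s: 8.95
ee_pos: [0.467, 0.1459, 0.1646]
ee_rot: [[1.0, -0.002, -0.0], [-0.002, -1.0, -0.001], [-0.0, 0.001, -1.0]]
contact_force: [0.1, 0.5, 0.3]
opening: 0.0769
finger_force: 0.0
```

Call:
drive_tool([
  [[0, 0, 0.02], 0],
  [[0, 0, 0.035], 0],
  [[0, 0, 0.035], 0],
  [[0, 0, 0.025], 0],
  [[0, 0, 0.01], 0],
  [[0, 0, 0], 0],
  [[0, 0, 0], 0],
])

```text
time_s: 9.65
ee_pos: [0.4691, 0.1485, 0.0408]
ee_rot: [[1.0, 0.0, 0.001], [0.0, -1.0, 0.0], [0.001, -0.0, -1.0]]
contact_force: [0.3, 0.6, 0.6]
opening: 0.0768
finger_force: 0.0
```

Call:
drive_tool([
  [[0, 0, 0], 0],
  [[0, 0, 0], 0],
  [[0, 0, 0], 0],
  [[0, 0, 0], 0],
  [[0, 0, 0], 0],
  [[0, 0, 0], 0],
], fingers=255, squeeze=8)

```text
time_s: 10.25
ee_pos: [0.469, 0.1484, 0.0405]
ee_rot: [[1.0, -0.0, 0.002], [-0.0, -1.0, 0.001], [0.002, -0.001, -1.0]]
contact_force: [-0.2, 1.6, 6.7]
opening: 0.0568
finger_force: 8.0
```

Call:
drive_tool([
  [[0, 0, -0.015], 0],
  [[0, 0, -0.025], 0],
  [[0, 0, -0.02], 0],
  [[-0.001, -0.015, 0], 0],
  [[-0.001, -0.025, 0], 0],
  [[-0.002, -0.03, 0], 0],
  [[-0.002, -0.034, 0], 0],
  [[-0.002, -0.034, 0], 0],
  [[-0.001, -0.034, 0], 0],
  [[-0.001, -0.03, 0], 0],
  [[0, -0.015, 0], 0],
  [[0, 0, 0], 0],
])

```text
time_s: 11.45
ee_pos: [0.4577, 0.3661, 0.0992]
ee_rot: [[1.0, 0.002, -0.001], [0.002, -1.0, -0.0], [-0.001, 0.0, -1.0]]
contact_force: [0.5, -0.8, -1.3]
opening: 0.0571
finger_force: 8.0
```

Call:
drive_tool([
  [[0, 0, 0.015], 0],
  [[0, 0, 0.025], 0],
  [[0, 0, 0.012], 0],
  [[0, 0, 0.005], 0],
  [[0, 0, 0.002], 0],
  [[0, 0, 0], 0],
  [[0, 0, 0], 0],
])

```text
time_s: 12.15
ee_pos: [0.4586, 0.3645, 0.041]
ee_rot: [[1.0, -0.001, 0.0], [-0.001, -1.0, -0.0], [0.0, 0.0, -1.0]]
contact_force: [-1.5, -1.8, 2.3]
opening: 0.0568
finger_force: 8.0
```

Call:
drive_tool([
  [[0, 0, 0], 0],
  [[0, 0, 0], 0],
  [[0, 0, 0], 0],
  [[0, 0, -0.02], 0],
  [[0, 0, -0.05], 0],
  [[0, 0, -0.05], 0],
  [[0.0055, 0.026, 0], 0],
  [[0.01, 0.05, 0], 0],
  [[0.01, 0.05, 0], 0],
  [[0.01, 0.05, 0], 0],
  [[0.01, 0.05, 0], 0],
  [[0.01, 0.04, 0], 0],
], fingers=45)

```text
time_s: 13.35
ee_pos: [0.5128, 0.1004, 0.1607]
ee_rot: [[1.0, -0.001, 0.0], [-0.001, -1.0, -0.0], [0.0, 0.0, -1.0]]
contact_force: [0.2, -0.4, 0.6]
opening: 0.0767
finger_force: 0.0
```

Call:
drive_tool([
  [[0, 0, 0], -0.1428],
  [[0, 0, 0], -0.1428],
  [[0, 0, 0], -0.1428],
  [[0, 0, 0], -0.1428],
  [[0, 0, 0], -0.1428],
  [[0, 0, 0], -0.1428],
  [[0, 0, 0], -0.1428],
  [[0, 0, 0], -0.1428],
  [[0, 0, 0], -0.1428],
  [[0, 0, 0], -0.1428],
  [[0, 0, 0], -0.1428],
  [[0, 0, 0], 0],
], fingers=180)

```text
time_s: 14.55
ee_pos: [0.5128, 0.1029, 0.1605]
ee_rot: [[-0.002, 1.0, -0.0], [1.0, 0.002, -0.0], [-0.0, -0.0, -1.0]]
contact_force: [-0.2, 0.1, -0.5]
opening: 0.0274
finger_force: 0.0
```

```bash
python3 - <<'E'
from h import *
s=monitor.read_state();print(s['time_s'],s['ee_pos'],np.round(s['ee_rot'],4).tolist(),np.round(s['q'],1),s['opening'])
im=vision.snapshot("scene");cv2.imwrite('pics/s2.png',im[...,::-1])
E
```

```text
14.55 [0.51277766 0.10293176 0.16054895] [[-0.0022, 1.0, -0.0001], [1.0, 0.0022, -0.0], [-0.0, -0.0001, -1.0]] [  5.7  -2.1 102.1  -0.   80.    5.6] 0.02738436145211531
```

View pics/s2.png

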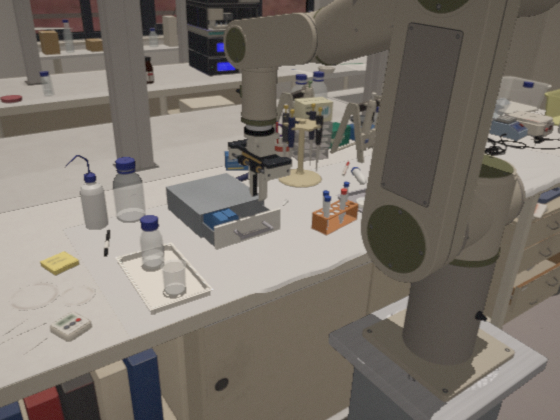

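Call:
drive_tool([
  [[0, 0.001, 0.02], 0],
  [[0, 0, 0.03], 0],
  [[0, 0, 0.03], 0],
  [[0, 0, 0.025], 0],
  [[0, 0, 0.013], 0],
  [[0, 0, 0], 0],
])

```text
time_s: 15.2
ee_pos: [0.5121, 0.1028, 0.0406]
ee_rot: [[0.003, 1.0, -0.004], [1.0, -0.003, -0.0], [-0.0, -0.004, -1.0]]
contact_force: [-0.4, -0.3, 0.2]
opening: 0.0274
finger_force: 0.0
```

Call:
drive_tool([
  [[0, 0, 0], 0],
  [[0, 0, 0], 0],
  [[0, 0, 0], 0],
  [[0, 0, 0], 0],
  [[0, 0, 0], 0],
], fingers=255, squeeze=20)

```text
time_s: 15.7
ee_pos: [0.5153, 0.1031, 0.0444]
ee_rot: [[0.0, 1.0, 0.003], [1.0, -0.0, 0.0], [0.0, 0.003, -1.0]]
contact_force: [-0.3, -0.2, 7.2]
opening: 0.0092
finger_force: 20.0
```

Call:
drive_tool([
  [[0, -0.005, 0], 0],
  [[0, -0.01, 0], 0],
  [[0, -0.015, 0], 0],
  [[-0.001, -0.015, 0], 0],
  [[0, -0.015, 0], 0],
  [[0, -0.01, 0], 0],
  [[-0.001, -0.008, 0], 0],
  [[0, -0.004, 0], 0],
  [[0, -0.002, 0], 0],
  [[0, 0, 0], 0],
])

```text
time_s: 16.7
ee_pos: [0.4309, 0.1019, 0.0443]
ee_rot: [[0.0, 1.0, 0.003], [1.0, -0.0, 0.002], [0.002, 0.003, -1.0]]
contact_force: [-1.1, 3.7, 9.7]
opening: 0.0094
finger_force: 20.0
```

Call:
drive_tool([
  [[0, -0.003, 0], 0],
  [[0, -0.002, 0], 0],
  [[0, 0, 0], 0],
])

```text
time_s: 17.0
ee_pos: [0.4307, 0.1019, 0.0446]
ee_rot: [[0.001, 1.0, 0.014], [1.0, -0.001, 0.002], [0.002, 0.014, -1.0]]
contact_force: [28.7, 4.7, -18.8]
opening: 0.0092
finger_force: 20.0
```

Call:
drive_tool([
  [[0, 0.004, 0], 0],
  [[0, 0, 0], 0],
])

```text
time_s: 17.2
ee_pos: [0.4309, 0.1019, 0.0444]
ee_rot: [[0.0, 1.0, 0.005], [1.0, -0.0, 0.002], [0.002, 0.005, -1.0]]
contact_force: [4.3, 4.1, 6.9]
opening: 0.0092
finger_force: 20.0
```

Call:
drive_tool([
  [[0, 0, 0], 0],
  [[0, 0, 0], 0],
  [[0, 0, -0.02], 0],
  [[0, 0, -0.04], 0],
  [[0, 0, -0.05], 0],
  [[0, 0, -0.05], 0],
  [[0, 0, -0.03], 0],
  [[0, 0, 0], 0],
], fingers=180)

```text
time_s: 18.0
ee_pos: [0.4309, 0.1011, 0.2377]
ee_rot: [[0.0, 1.0, 0.008], [1.0, -0.0, 0.001], [0.001, 0.008, -1.0]]
contact_force: [1.4, -0.1, 0.6]
opening: 0.0274
finger_force: 0.0
```

```bash
python3 - <<'E'
from h import *
s=monitor.read_state();print(s['time_s'],s['ee_pos'],np.round(s['ee_rot'],4).tolist(),s['opening'])
c=vision.calibration("wrist");np.savez('w2.npz',m=c['mtx'],e=c['extrinsics'])
im=vision.snapshot("wrist")
im2=vision.snapshot("top")
cv2.imwrite('pics/m3.png',np.hstack([im[:,:,::-1][:, :],cv2.resize(im2[160:280,190:300,::-1],(385,420),interpolation=cv2.INTER_CUBIC)])[:, :][:, 145:])
E
```

```text
18.0 [0.4308851  0.1011157  0.23769491] [[0.0003, 1.0, 0.0077], [1.0, -0.0003, 0.0008], [0.0008, 0.0077, -1.0]] 0.027364793837088345
```

View pics/m3.png

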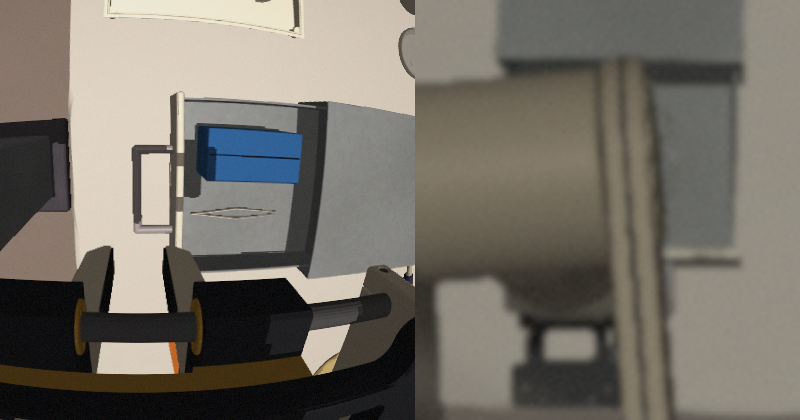

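```bash
python3 - <<'E'
from h import *
d=np.load('w2.npz');c=dict(mtx=d['m'],extrinsics=d['e'])
for n,u,v,z in(("FL",208,125,.072),("RL",302,134,.072),("FR",207,181,.072),("RR",300,183,.072),("barL",139,148,.05),("barR",139,230,.05),("panL",182,93,.077),("panR",177,270,.077),("unitL",328,103,.08),("unitR",309,278,.08),("forc",190,212,.018),("forc",276,212,.018)):print(n,at("wrist",(u+145,v),z,c))
im=cv2.imread('pics/m3.png');cv2.imwrite('pics/c3.png',cv2.resize(im[85:285,120:330],None,fx=3,fy=3,interpolation=cv2.INTER_CUBIC))
E
```

```text
FL [0.501  0.1726 0.072 ]
RL [0.608  0.1692 0.072 ]
FR [0.502  0.1152 0.072 ]
RR [0.6107 0.1149 0.072 ]
barL [0.4323 0.1462 0.05  ]
barR [0.4324 0.0542 0.05  ]
panL [0.4736 0.2034 0.077 ]
panR [0.4738 0.0169 0.077 ]
unitL [0.6356 0.2061 0.08  ]
unitR [ 0.6404 -0.0009  0.08  ]
forc [0.4951 0.0655 0.018 ]
forc [0.6101 0.065  0.018 ]
```

View pics/c3.png

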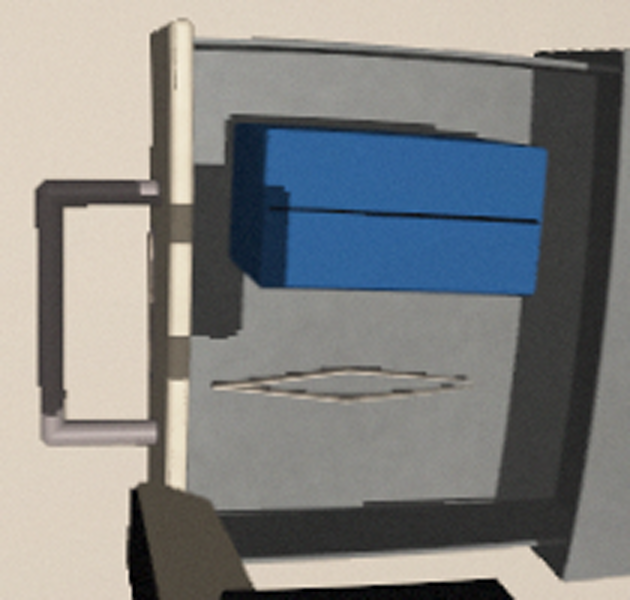

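Call:
drive_tool([
  [[0.014, 0.04, 0], 0.14],
  [[0, 0, 0], 0.14],
  [[0, 0, 0], 0.14],
  [[0, 0, 0], 0.14],
  [[0, 0, 0], 0.14],
  [[0, 0, 0], 0.14],
  [[0, 0, 0], 0.14],
  [[0, 0, 0], 0.14],
  [[0, 0, 0], 0.14],
  [[0, 0, 0], 0.14],
  [[0, 0, 0], 0.14],
  [[0, 0, 0], 0.03],
], fingers=68)

```text
time_s: 19.3
ee_pos: [0.4672, 0.1146, 0.2295]
ee_rot: [[1.0, -0.005, -0.005], [-0.005, -1.0, -0.001], [-0.005, 0.001, -1.0]]
contact_force: [0.2, 0.1, -0.3]
opening: 0.0681
finger_force: 0.0
```

Call:
drive_tool([
  [[0.028, -0.009, 0], 0],
  [[0.028, -0.009, 0], 0],
  [[0.028, -0.009, 0], 0],
  [[0, 0, 0], 0],
  [[0, 0, 0], 0],
])

```text
time_s: 19.8
ee_pos: [0.5513, 0.1417, 0.2295]
ee_rot: [[1.0, 0.001, -0.006], [0.001, -1.0, -0.001], [-0.006, 0.001, -1.0]]
contact_force: [0.2, -0.3, -0.4]
opening: 0.0682
finger_force: 0.0
```

Call:
drive_tool([
  [[0.003, -0.001, 0.015], 0],
  [[0, 0, 0.03], 0],
  [[0, 0, 0.035], 0],
  [[0, 0, 0.035], 0],
  [[0, 0, 0.03], 0],
  [[0, 0, 0.015], 0],
  [[0, 0, 0.005], 0],
  [[0, 0, 0], 0],
  [[0, 0, 0], 0],
])

```text
time_s: 20.7
ee_pos: [0.557, 0.1432, 0.0694]
ee_rot: [[1.0, 0.001, 0.003], [0.001, -1.0, 0.0], [0.003, -0.0, -1.0]]
contact_force: [-0.7, 0.3, 0.8]
opening: 0.0682
finger_force: 0.0
```

Call:
drive_tool([
  [[0, 0, 0], 0],
  [[0, 0, 0], 0],
  [[0, 0, 0], 0],
  [[0, 0, 0], 0],
  [[0, 0, 0], 0],
  [[0, 0, 0], 0],
], fingers=255, squeeze=25)

```text
time_s: 21.3
ee_pos: [0.5568, 0.1431, 0.069]
ee_rot: [[1.0, 0.001, 0.002], [0.001, -1.0, 0.0], [0.002, -0.0, -1.0]]
contact_force: [-0.8, -0.3, 7.0]
opening: 0.0546
finger_force: 25.0
```

Call:
drive_tool([
  [[0, 0, 0], 0],
  [[0, 0, 0], 0],
  [[0, 0, 0], 0],
  [[0, 0, 0.006], 0],
  [[0, 0, 0], 0],
], fingers=68)

```text
time_s: 21.8
ee_pos: [0.555, 0.1428, 0.0604]
ee_rot: [[1.0, 0.001, -0.002], [0.001, -1.0, -0.0], [-0.002, 0.0, -1.0]]
contact_force: [-1.1, 0.2, 0.5]
opening: 0.0685
finger_force: 0.0
```

Call:
drive_tool([
  [[0, 0, 0], 0],
  [[0, 0, 0], 0],
  [[0, 0, 0], 0],
  [[0, 0, 0], 0],
  [[0, 0, 0], 0],
], fingers=255, squeeze=25)

```text
time_s: 22.3
ee_pos: [0.5558, 0.143, 0.0616]
ee_rot: [[1.0, 0.001, -0.0], [0.001, -1.0, -0.0], [-0.0, 0.0, -1.0]]
contact_force: [0.3, -0.2, -1.1]
opening: 0.0548
finger_force: 25.0
```

Call:
drive_tool([
  [[0, 0, -0.01], 0],
  [[0, 0, -0.02], 0],
  [[0, 0, -0.03], 0],
  [[0, 0, -0.03], 0],
  [[0, 0, -0.03], 0],
  [[0, 0, -0.015], 0],
  [[0, 0, 0], 0],
])

```text
time_s: 23.0
ee_pos: [0.5576, 0.1433, 0.2]
ee_rot: [[1.0, 0.001, 0.006], [0.001, -1.0, 0.001], [0.006, -0.001, -1.0]]
contact_force: [0.6, 0.1, -2.1]
opening: 0.0546
finger_force: 25.0
```

Call:
drive_tool([
  [[0, 0.01, -0.02], 0],
  [[0, 0.02, -0.02], 0],
  [[0, 0.03, -0.01], 0],
  [[0.001, 0.036, 0], 0],
  [[0.001, 0.036, 0], 0],
  [[0.001, 0.036, 0], 0],
  [[0.001, 0.036, 0], 0],
  [[0.001, 0.036, 0], 0],
  [[0.001, 0.036, 0], 0],
  [[0.001, 0.036, 0], 0],
  [[0.001, 0.036, 0], 0],
  [[0.001, 0.036, 0], 0],
])

```text
time_s: 24.2
ee_pos: [0.5642, -0.2421, 0.2441]
ee_rot: [[1.0, 0.001, -0.003], [0.001, -1.0, 0.002], [-0.003, -0.002, -1.0]]
contact_force: [0.6, 0.2, -0.5]
opening: 0.055
finger_force: 25.0
```

Call:
drive_tool([
  [[0.001, 0.036, 0], 0],
  [[0.001, 0.036, 0], 0],
  [[0, 0.036, 0], 0],
  [[0, 0.036, 0], 0],
  [[0, 0.028, 0], 0],
  [[0, 0.017, 0], 0],
  [[0, 0, 0], 0],
  [[0, 0, 0], 0],
])

```text
time_s: 25.0
ee_pos: [0.5667, -0.4294, 0.2443]
ee_rot: [[1.0, 0.0, -0.002], [0.0, -1.0, 0.002], [-0.002, -0.002, -1.0]]
contact_force: [0.4, 0.5, -1.5]
opening: 0.0546
finger_force: 25.0
```

```bash
python3 - <<'E'
from h import *
s=monitor.read_state();print(s['time_s'],s['ee_pos'],np.round(s['ee_rot'],4).tolist())
c=vision.calibration("wrist");np.savez('w3.npz',m=c['mtx'],e=c['extrinsics'])
im=vision.snapshot("wrist");t=vision.snapshot("top")
cv2.imwrite('pics/m4.png',np.hstack([im[:,80:500,::-1],cv2.resize(t[165:285,355:460,::-1],(368,420),interpolation=cv2.INTER_CUBIC)]))
E
```

```text
25.0 [ 0.56666112 -0.42939788  0.24434554] [[1.0, 0.0001, -0.0022], [0.0001, -1.0, 0.0024], [-0.0022, -0.0024, -1.0]]
```

View pics/m4.png

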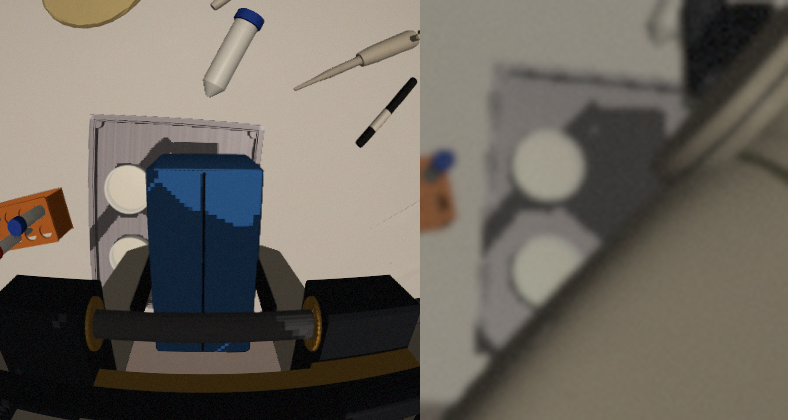

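```bash
python3 - <<'E'
from h import *
d=np.load('w3.npz');c=dict(mtx=d['m'],extrinsics=d['e'])
for n,u,v,z in(("FL",90,115,.014),("FR",264,126,.014),("L",91,270,.014),("dish",128,189,.017),("boxFtopL",147,172,.0+.244-.062+.072),("boxFtopR",262,170,.254)):print(n,at("wrist",(u+80,v),z,c))
E
```

```text
FL [ 0.6498 -0.2909  0.014 ]
FR [ 0.6332 -0.5016  0.014 ]
L [ 0.4416 -0.2731  0.014 ]
dish [ 0.5567 -0.3364  0.017 ]
boxFtopL [ 0.6188 -0.4032  0.254 ]
boxFtopR [ 0.6198 -0.4565  0.254 ]
```

Call:
drive_tool([
  [[0, 0, 0.015], 0],
  [[0, 0, 0.03], 0],
  [[0, 0, 0.035], 0],
  [[0, 0, 0.035], 0],
  [[0, 0, 0.035], 0],
  [[0, 0, 0.02], 0],
  [[0, 0, 0.01], 0],
  [[0, 0, 0.006], 0],
  [[0, 0, 0.003], 0],
  [[0, 0, 0], 0],
  [[0, 0, 0], 0],
])

```text
time_s: 26.2
ee_pos: [0.568, -0.4306, 0.0593]
ee_rot: [[1.0, 0.001, 0.002], [0.001, -1.0, -0.002], [0.002, 0.002, -1.0]]
contact_force: [-1.0, -0.4, -0.6]
opening: 0.0551
finger_force: 25.0
```

Call:
drive_tool([
  [[0, 0, 0.002], 0],
  [[0, 0, 0.001], 0],
  [[0, 0, 0.001], 0],
  [[0, 0, 0], 0],
  [[0, 0, 0], 0],
])

```text
time_s: 26.7
ee_pos: [0.5671, -0.43, 0.0536]
ee_rot: [[1.0, 0.001, -0.0], [0.001, -1.0, 0.0], [-0.0, -0.0, -1.0]]
contact_force: [0.4, -0.8, -0.8]
opening: 0.0545
finger_force: 25.0
```

Call:
drive_tool([
  [[0, 0, 0.001], 0],
  [[0, 0, 0.001], 0],
  [[0, 0, 0], 0],
])

```text
time_s: 27.0
ee_pos: [0.5673, -0.43, 0.0516]
ee_rot: [[1.0, 0.001, 0.0], [0.001, -1.0, -0.0], [0.0, 0.0, -1.0]]
contact_force: [-0.5, -0.2, -1.7]
opening: 0.0548
finger_force: 25.0
```

Call:
drive_tool([
  [[0, 0, 0.001], 0],
  [[0, 0, 0.0005], 0],
  [[0, 0, 0], 0],
])

```text
time_s: 27.3
ee_pos: [0.5674, -0.4302, 0.0516]
ee_rot: [[1.0, 0.001, 0.0], [0.001, -1.0, -0.0], [0.0, 0.0, -1.0]]
contact_force: [-3.9, 2.5, 7.5]
opening: 0.0549
finger_force: 25.0
```

Call:
drive_tool([
  [[0, 0, 0], 0],
  [[0, 0, 0], 0],
  [[0, 0, 0], 0],
  [[0, 0, -0.02], 0],
  [[0, 0, -0.04], 0],
  [[0, 0, -0.05], 0],
  [[0, 0, -0.05], 0],
  [[0, 0, -0.03], 0],
  [[-0.04, 0, 0], 0],
  [[-0.04, 0, 0], 0],
  [[-0.036, -0.006, 0], 0],
  [[0, 0, 0], 0],
], fingers=68)

```text
time_s: 28.5
ee_pos: [0.4472, -0.4235, 0.239]
ee_rot: [[1.0, -0.002, -0.003], [-0.002, -1.0, 0.002], [-0.003, -0.002, -1.0]]
contact_force: [0.2, -0.2, 0.2]
opening: 0.0683
finger_force: 0.0
```

```bash
python3 - <<'E'
from h import *
s=monitor.read_state();print(s['time_s'],s['ee_pos'],np.round(s['ee_rot'],4).tolist(),np.round(s['q'],1))
c=vision.calibration("wrist");np.savez('w4.npz',m=c['mtx'],e=c['extrinsics'])
im=vision.snapshot("wrist");t=vision.snapshot("top")
cv2.imwrite('pics/m5.png',np.hstack([im[:,80:500,::-1],cv2.resize(t[165:285,355:460,::-1],(368,420),interpolation=cv2.INTER_CUBIC)]))
for b in blobs(im,(45,60,30),(90,255,255),100):print(b)
E
```

```text
28.5 [ 0.44716666 -0.42346298  0.23903726] [[1.0, -0.0018, -0.0028], [-0.0018, -1.0, 0.0018], [-0.0029, -0.0018, -1.0]] [-48.2   9.8  81.4  -0.1  89.   41.9]
([259, 150, 56, 56, 1021], [286.5, 176.8])
```

View pics/m5.png

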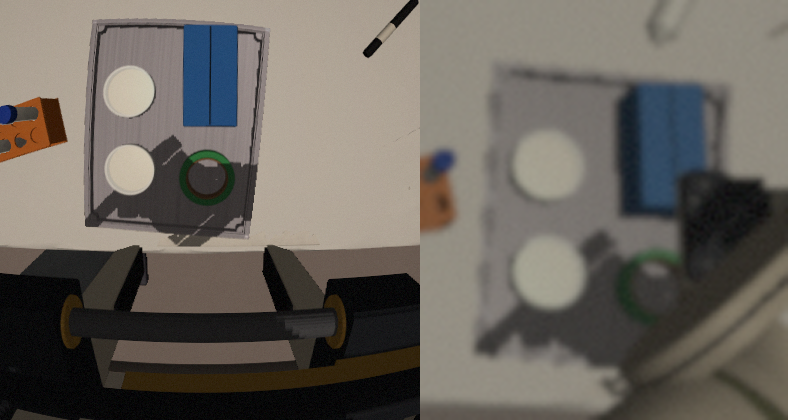

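```bash
python3 - <<'E'
from h import *
d=np.load('w4.npz');c=dict(mtx=d['m'],extrinsics=d['e'])
for n,u,v,z in(("tape",287-80,178,.02),("FL",94,20,.014),("FR",269,28,.014),("NL",86,225,.014),("NR",249,237,.014),("dish",130,169,.017),("dish",129,91,.017),("boxN",184,126,.062),("boxN",237,126,.062)):print(n,at("wrist",(u+80,v),z,c))
E
```

```text
tape [ 0.4518 -0.4279  0.02  ]
FL [ 0.6495 -0.2924  0.014 ]
FR [ 0.6331 -0.5009  0.014 ]
NL [ 0.3905 -0.2708  0.014 ]
NR [ 0.3748 -0.4814  0.014 ]
dish [ 0.463  -0.3358  0.017 ]
dish [ 0.556  -0.3374  0.017 ]
boxN [ 0.5143 -0.404   0.062 ]
boxN [ 0.5144 -0.458   0.062 ]
```

Call:
drive_tool([
  [[0.003, 0.0035, 0], 0],
  [[0, 0, 0.02], -0.131],
  [[0, 0, 0.03], -0.131],
  [[0, 0, 0.03], -0.131],
  [[0, 0, 0.03], -0.131],
  [[0, 0, 0.02], -0.131],
  [[0, 0, 0.02], -0.131],
  [[0, 0, 0], 0],
  [[0, 0, 0], 0],
], fingers=30)

```text
time_s: 29.5
ee_pos: [0.455, -0.4276, 0.0901]
ee_rot: [[0.708, 0.706, -0.0], [0.706, -0.708, 0.001], [0.0, -0.001, -1.0]]
contact_force: [0.1, -0.5, -0.2]
opening: 0.082
finger_force: 0.0
```

Call:
drive_tool([
  [[-0.002, -0.002, 0.02], 0],
  [[0, 0, 0.025], 0],
  [[0, 0, 0.015], 0],
  [[0, 0, 0.01], 0],
  [[0, 0, 0], 0],
  [[0, 0, 0], 0],
])

```text
time_s: 30.1
ee_pos: [0.4519, -0.4281, 0.0211]
ee_rot: [[0.707, 0.708, 0.001], [0.708, -0.707, -0.001], [-0.0, 0.001, -1.0]]
contact_force: [-0.2, -0.4, -0.1]
opening: 0.082
finger_force: 0.0
```

Call:
drive_tool([
  [[0, 0, 0.003], 0],
  [[0, 0, 0.003], 0],
  [[0, 0, 0], 0],
])

```text
time_s: 30.4
ee_pos: [0.4513, -0.4276, 0.0141]
ee_rot: [[0.706, 0.708, 0.0], [0.708, -0.706, -0.0], [0.0, 0.0, -1.0]]
contact_force: [-0.1, 0.1, 0.2]
opening: 0.082
finger_force: 0.0
```

Call:
drive_tool([
  [[0, 0, 0], 0],
  [[0, 0, 0], 0],
  [[0, 0, 0], 0],
  [[0, 0, 0], 0],
  [[0, 0, 0], 0],
], fingers=255, squeeze=15)

```text
time_s: 30.9
ee_pos: [0.4514, -0.4277, 0.0143]
ee_rot: [[0.706, 0.708, 0.0], [0.708, -0.706, -0.0], [-0.0, 0.0, -1.0]]
contact_force: [0.3, 0.6, 0.5]
opening: 0.0655
finger_force: 15.0
```

Call:
drive_tool([
  [[0, 0, -0.01], 0],
  [[0, 0, -0.02], 0],
  [[0, 0, -0.04], 0],
  [[0, 0, -0.04], 0],
  [[0, 0, -0.04], 0],
  [[0, 0, -0.03], 0],
  [[0, 0, -0.02], 0],
  [[0, 0, 0], 0],
])

```text
time_s: 31.7
ee_pos: [0.4528, -0.4292, 0.2193]
ee_rot: [[0.706, 0.708, 0.005], [0.708, -0.706, -0.006], [-0.0, 0.008, -1.0]]
contact_force: [-0.3, -0.7, 0.6]
opening: 0.0655
finger_force: 15.0
```

Call:
drive_tool([
  [[0.015, -0.01, 0], 0],
  [[0.025, -0.017, 0], 0],
  [[0.033, -0.023, 0], 0],
  [[0.033, -0.023, 0], 0],
  [[0.033, -0.023, 0], 0],
  [[0.033, -0.023, 0], 0],
  [[0.033, -0.023, 0], 0],
  [[0.033, -0.023, 0], 0],
  [[0.033, -0.023, 0], 0],
  [[0.033, -0.023, 0], 0],
  [[0.033, -0.023, 0], 0],
  [[0.033, -0.023, 0], 0],
])

```text
time_s: 32.9
ee_pos: [0.529, 0.0185, 0.2118]
ee_rot: [[0.706, 0.708, -0.003], [0.708, -0.706, 0.001], [-0.002, -0.003, -1.0]]
contact_force: [0.5, 0.2, -0.5]
opening: 0.0658
finger_force: 15.0
```

Call:
drive_tool([
  [[0.033, -0.023, 0], 0],
  [[0.033, -0.023, 0], 0],
  [[0.025, -0.017, 0], 0],
  [[0.015, -0.009, 0], 0],
  [[0, 0, 0], 0],
  [[0, 0, 0], 0],
])

```text
time_s: 33.5
ee_pos: [0.5538, 0.1414, 0.213]
ee_rot: [[0.706, 0.708, -0.002], [0.708, -0.706, -0.001], [-0.002, -0.001, -1.0]]
contact_force: [0.9, 0.2, -0.3]
opening: 0.0656
finger_force: 15.0
```

Call:
drive_tool([
  [[0, 0, 0.015], 0],
  [[0, 0, 0.03], 0],
  [[0, 0, 0.04], 0],
  [[0, 0, 0.04], 0],
  [[0, 0, 0.03], 0],
  [[0, 0, 0.015], 0],
  [[0, 0, 0.008], 0],
  [[0, 0, 0], 0],
  [[0, 0, 0], 0],
])

```text
time_s: 34.4
ee_pos: [0.5559, 0.1417, 0.0377]
ee_rot: [[0.707, 0.708, 0.002], [0.708, -0.707, 0.0], [0.002, 0.001, -1.0]]
contact_force: [-0.1, -0.1, -0.8]
opening: 0.0656
finger_force: 15.0
```

Call:
drive_tool([
  [[0, 0, 0.004], 0],
  [[0, 0, 0.003], 0],
  [[0, 0, 0.002], 0],
  [[0, 0, 0], 0],
  [[0, 0, 0], 0],
])

```text
time_s: 34.9
ee_pos: [0.5546, 0.1418, 0.0271]
ee_rot: [[0.706, 0.708, -0.0], [0.708, -0.706, 0.0], [-0.0, -0.0, -1.0]]
contact_force: [0.2, -0.6, -0.6]
opening: 0.0655
finger_force: 15.0
```

Call:
drive_tool([
  [[0, 0, 0.001], 0],
  [[0, 0, 0.001], 0],
  [[0, 0, 0.0005], 0],
  [[0, 0, 0], 0],
  [[0, 0, 0], 0],
])

```text
time_s: 35.4
ee_pos: [0.5546, 0.1418, 0.0246]
ee_rot: [[0.706, 0.708, -0.0], [0.708, -0.706, 0.0], [0.0, -0.0, -1.0]]
contact_force: [-1.3, 0.1, -0.6]
opening: 0.0655
finger_force: 15.0
```

Call:
drive_tool([
  [[0, 0, 0.001], 0],
  [[0, 0, 0], 0],
])

```text
time_s: 35.6
ee_pos: [0.5552, 0.1418, 0.0243]
ee_rot: [[0.706, 0.708, 0.001], [0.708, -0.706, 0.0], [0.001, 0.001, -1.0]]
contact_force: [-0.2, -0.5, 3.7]
opening: 0.0654
finger_force: 15.0
```

Call:
drive_tool([
  [[0, 0, 0], 0],
  [[0, 0, 0], 0],
  [[0, 0, 0], 0],
  [[0, 0, -0.02], 0],
  [[0, 0, -0.04], 0],
  [[0, 0, -0.05], 0],
  [[0, 0, -0.05], 0],
  [[0, 0, -0.02], 0],
  [[0, 0, 0], 0],
], fingers=45)

```text
time_s: 36.5
ee_pos: [0.5572, 0.1422, 0.2088]
ee_rot: [[0.706, 0.708, 0.008], [0.708, -0.706, 0.001], [0.007, 0.005, -1.0]]
contact_force: [0.6, -0.5, 0.6]
opening: 0.0764
finger_force: 0.0
```

Call:
drive_tool([
  [[-0.039, -0.02, 0], 0],
  [[-0.039, -0.02, 0], 0],
  [[-0.039, -0.021, 0], 0],
  [[0, 0, 0], -0.131],
  [[0, 0, 0], -0.131],
  [[0, 0, 0], -0.131],
  [[0, 0, 0], -0.131],
  [[0, 0, 0], -0.131],
  [[0, 0, 0], -0.131],
  [[0, 0, 0], 0],
  [[0, 0, 0], 0],
], fingers=180)

```text
time_s: 37.6
ee_pos: [0.4281, 0.1019, 0.2023]
ee_rot: [[0.002, 1.0, -0.002], [1.0, -0.002, -0.0], [-0.0, -0.002, -1.0]]
contact_force: [-0.3, -0.2, -0.2]
opening: 0.0277
finger_force: 0.0
```

```bash
python3 - <<'E'
from h import *
s=monitor.read_state();print(s['time_s'],s['ee_pos'],np.round(s['ee_rot'],4).tolist())
c=vision.calibration("wrist")
im=vision.snapshot("wrist");t=vision.snapshot("top")
cv2.imwrite('pics/m6.png',np.hstack([im[:,145:,::-1],cv2.resize(t[165:285,355:460,::-1],(368,420),interpolation=cv2.INTER_CUBIC)]))
for b in blobs(im,(45,60,30),(90,255,255),100):print(b,at("wrist",b[1],.03,c))
E
```

```text
37.6 [0.42814363 0.1019234  0.20232784] [[0.0021, 1.0, -0.0021], [1.0, -0.0021, -0.0002], [-0.0002, -0.0021, -1.0]]
([370, 125, 61, 62, 1343], [397.2, 154.2]) [0.5475 0.1442 0.03  ]
```

View pics/m6.png

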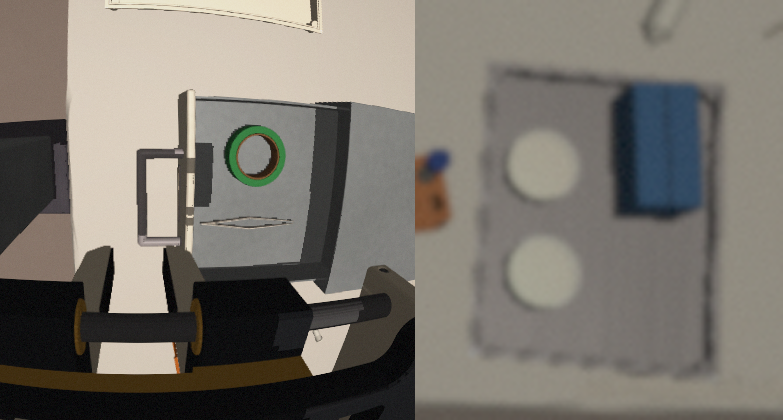

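Call:
drive_tool([
  [[0, 0.003, 0.02], 0],
  [[0, 0, 0.04], 0],
  [[0, 0, 0.04], 0],
  [[0, 0, 0.03], 0],
  [[0, 0, 0.02], 0],
  [[0, 0, 0.006], 0],
  [[0, 0, 0], 0],
])

```text
time_s: 38.4
ee_pos: [0.431, 0.1019, 0.0469]
ee_rot: [[-0.001, 1.0, -0.002], [1.0, 0.001, -0.0], [-0.0, -0.002, -1.0]]
contact_force: [0.8, 0.2, -0.3]
opening: 0.0274
finger_force: 0.0
```

Call:
drive_tool([
  [[0, 0, 0], 0],
  [[0, 0, 0], 0],
  [[0, 0, 0], 0],
  [[0, 0, 0], 0],
  [[0, 0, 0], 0],
], fingers=255, squeeze=20)

```text
time_s: 38.9
ee_pos: [0.4329, 0.1022, 0.049]
ee_rot: [[-0.002, 1.0, 0.002], [1.0, 0.002, 0.0], [0.0, 0.002, -1.0]]
contact_force: [-0.6, -0.5, 6.6]
opening: 0.0092
finger_force: 20.0
```

Call:
drive_tool([
  [[0, 0.005, 0], 0],
  [[0, 0.01, 0], 0],
  [[0, 0.015, 0], 0],
  [[0.001, 0.02, 0], 0],
  [[0, 0.02, 0], 0],
  [[0.001, 0.02, 0], 0],
  [[0, 0.02, 0], 0],
  [[0, 0.015, 0], 0],
  [[0, 0.012, 0], 0],
  [[0, 0.008, 0], 0],
  [[0, 0.005, 0], 0],
  [[0, 0, 0], 0],
])

```text
time_s: 40.1
ee_pos: [0.5836, 0.1041, 0.049]
ee_rot: [[-0.002, 1.0, 0.003], [1.0, 0.002, -0.0], [-0.0, 0.003, -1.0]]
contact_force: [2.0, -1.7, 5.9]
opening: 0.0089
finger_force: 20.0
```

Call:
drive_tool([
  [[0, 0.004, 0], 0],
  [[0, 0.003, 0], 0],
  [[0, 0.002, 0], 0],
  [[0, 0, 0], 0],
])

```text
time_s: 40.5
ee_pos: [0.5909, 0.1042, 0.049]
ee_rot: [[-0.002, 1.0, 0.0], [1.0, 0.002, -0.0], [-0.0, 0.0, -1.0]]
contact_force: [-4.7, -1.5, 10.2]
opening: 0.009
finger_force: 20.0
```

Call:
drive_tool([
  [[0, 0.002, 0], 0],
  [[0, 0.001, 0], 0],
  [[0, 0, 0], 0],
])

```text
time_s: 40.8
ee_pos: [0.591, 0.1043, 0.0487]
ee_rot: [[-0.002, 1.0, -0.006], [1.0, 0.002, -0.001], [-0.001, -0.006, -1.0]]
contact_force: [-19.1, -1.6, 21.8]
opening: 0.0095
finger_force: 20.0
```

Call:
drive_tool([
  [[0, -0.003, 0], 0],
  [[0, 0, 0], 0],
  [[0, 0, 0], 0],
], fingers=180)

```text
time_s: 41.1
ee_pos: [0.5907, 0.1043, 0.0475]
ee_rot: [[-0.002, 1.0, 0.0], [1.0, 0.002, 0.0], [0.0, 0.0, -1.0]]
contact_force: [-0.4, 0.1, 0.3]
opening: 0.0259
finger_force: 0.0
```

Call:
drive_tool([
  [[0, 0, -0.02], 0],
  [[0, 0, -0.04], 0],
  [[0, 0, -0.04], 0],
  [[0, 0, -0.03], 0],
  [[0.04, -0.02, 0], 0],
  [[0.04, -0.02, 0], 0],
  [[0.04, -0.02, 0], 0],
  [[0.04, -0.02, 0], 0],
  [[0.04, -0.02, 0], 0],
  [[0.04, -0.02, 0], 0],
  [[0.022, -0.013, 0], 0],
  [[0, 0, 0], 0.02],
])

```text
time_s: 42.3
ee_pos: [0.4554, 0.369, 0.1774]
ee_rot: [[0.015, 1.0, -0.001], [1.0, -0.015, 0.001], [0.001, -0.001, -1.0]]
contact_force: [0.6, 0.3, 0.2]
opening: 0.0269
finger_force: 0.0
```

Call:
drive_tool([
  [[0, 0, 0], 0.141],
  [[0, 0, 0], 0.141],
  [[0, 0, 0], 0.141],
  [[0, 0, 0], 0.141],
  [[0, 0, 0], 0.141],
  [[0, 0, 0], 0.141],
  [[0, 0, 0], 0.141],
  [[0, 0, 0], 0.141],
  [[0, 0, 0], 0.141],
  [[0, 0, 0], 0.141],
  [[0, 0, 0], 0.141],
  [[0, 0, 0], 0],
], fingers=45)

```text
time_s: 43.5
ee_pos: [0.458, 0.3651, 0.1774]
ee_rot: [[1.0, -0.002, 0.0], [-0.002, -1.0, -0.0], [0.0, 0.0, -1.0]]
contact_force: [0.7, 0.1, -0.8]
opening: 0.0766
finger_force: 0.0
```

```bash
python3 - <<'E'
from h import *
s=monitor.read_state();print(s['time_s'],s['ee_pos'],np.round(s['ee_rot'],4).tolist())
im=vision.snapshot("wrist");t=vision.snapshot("top")
cv2.imwrite('pics/m7.png',np.hstack([im[:,80:500,::-1],cv2.resize(t[95:275,125:295,::-1],(378,400),interpolation=cv2.INTER_CUBIC)[:420] if 0 else cv2.resize(t[95:275,125:295,::-1],(378,420),interpolation=cv2.INTER_CUBIC)]))
E
```

```text
43.5 [0.45801821 0.36508619 0.17741493] [[1.0, -0.0023, 0.0001], [-0.0023, -1.0, -0.0004], [0.0001, 0.0004, -1.0]]
```

View pics/m7.png

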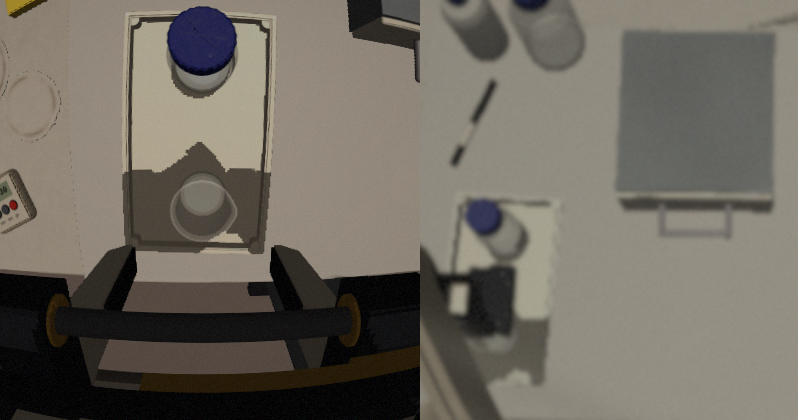

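Call:
drive_tool([
  [[0, 0, 0.02], 0],
  [[0, 0, 0.035], 0],
  [[0, 0, 0.035], 0],
  [[0, 0, 0.03], 0],
  [[0, 0, 0.012], 0],
  [[0, 0, 0.003], 0],
  [[0, 0, 0], 0],
])

```text
time_s: 44.3
ee_pos: [0.4579, 0.3663, 0.0434]
ee_rot: [[1.0, 0.003, 0.001], [0.003, -1.0, 0.0], [0.001, -0.0, -1.0]]
contact_force: [-0.5, -0.8, 1.2]
opening: 0.0766
finger_force: 0.0
```

Call:
drive_tool([
  [[0, 0, 0], 0],
  [[0, 0, 0], 0],
  [[0, 0, 0], 0],
  [[0, 0, 0], 0],
  [[0, 0, 0], 0],
], fingers=255, squeeze=8)

```text
time_s: 44.8
ee_pos: [0.4582, 0.3666, 0.0439]
ee_rot: [[1.0, 0.002, 0.002], [0.002, -1.0, 0.001], [0.002, -0.001, -1.0]]
contact_force: [-0.1, -0.0, 6.9]
opening: 0.0568
finger_force: 8.0
```

Call:
drive_tool([
  [[0, 0, -0.015], 0],
  [[0, 0, -0.025], 0],
  [[0, 0, -0.02], 0],
  [[0.001, 0.015, 0], 0],
  [[0.001, 0.025, 0], 0],
  [[0.002, 0.03, 0], 0],
  [[0.002, 0.034, 0], 0],
  [[0.002, 0.034, 0], 0],
  [[0.001, 0.034, 0], 0],
  [[0.001, 0.03, 0], 0],
  [[0, 0.015, 0], 0],
  [[0, 0, 0], 0],
])

```text
time_s: 46.0
ee_pos: [0.4671, 0.147, 0.102]
ee_rot: [[1.0, -0.001, -0.001], [-0.001, -1.0, -0.001], [-0.001, 0.001, -1.0]]
contact_force: [-0.3, 0.4, -0.5]
opening: 0.0572
finger_force: 8.0
```

Call:
drive_tool([
  [[0, 0, 0.015], 0],
  [[0, 0, 0.025], 0],
  [[0, 0, 0.012], 0],
  [[0, 0, 0.004], 0],
  [[0, 0, 0], 0],
  [[0, 0, 0], 0],
  [[0, 0, 0], 0],
])

```text
time_s: 46.7
ee_pos: [0.4686, 0.1494, 0.0477]
ee_rot: [[1.0, 0.002, 0.002], [0.002, -1.0, 0.0], [0.002, -0.0, -1.0]]
contact_force: [-1.0, 0.7, 0.5]
opening: 0.0568
finger_force: 8.0
```

Call:
drive_tool([
  [[0, 0, 0.002], 0],
  [[0, 0, 0.002], 0],
  [[0, 0, 0.001], 0],
  [[0, 0, 0], 0],
  [[0, 0, 0], 0],
])

```text
time_s: 47.2
ee_pos: [0.468, 0.1491, 0.042]
ee_rot: [[1.0, 0.002, 0.001], [0.002, -1.0, 0.0], [0.001, -0.0, -1.0]]
contact_force: [0.1, -0.1, 4.0]
opening: 0.057
finger_force: 8.0
```

Call:
drive_tool([
  [[0, 0, 0], 0],
  [[0, 0, 0], 0],
  [[0, 0, 0], 0],
  [[0, 0, -0.02], 0],
  [[0, 0, -0.05], 0],
  [[0, 0, -0.05], 0],
  [[0.018, -0.034, 0], 0],
  [[0.018, -0.034, 0], 0],
  [[0.018, -0.034, 0], 0],
  [[0.018, -0.034, 0], 0],
  [[0.018, -0.034, 0], 0],
  [[0.018, -0.034, 0], 0],
], fingers=45)

```text
time_s: 48.4
ee_pos: [0.5757, 0.3547, 0.1611]
ee_rot: [[1.0, 0.002, -0.0], [0.002, -1.0, -0.0], [-0.0, 0.0, -1.0]]
contact_force: [-0.0, -0.3, 0.3]
opening: 0.0767
finger_force: 0.0
```

Call:
drive_tool([
  [[0.009, -0.0125, 0], 0],
  [[0, 0, 0], 0],
  [[0, 0, 0], 0],
])

```text
time_s: 48.7
ee_pos: [0.5839, 0.3654, 0.1608]
ee_rot: [[1.0, 0.002, -0.001], [0.002, -1.0, -0.001], [-0.001, 0.001, -1.0]]
contact_force: [-0.1, -0.7, 0.3]
opening: 0.0763
finger_force: 0.0
```

```bash
python3 - <<'E'
from h import *
print(monitor.read_state()['ee_pos'])
c=vision.calibration("wrist");im=vision.snapshot("wrist")
for b in blobs(im,(105,80,30),(135,255,255),300):print(b,at("wrist",b[1],.133,c))
E
```

```text
[0.58387386 0.36538909 0.16084095]
([249, 202, 69, 70, 3417], [283.0, 238.5]) [0.5884 0.3656 0.133 ]
```

Call:
drive_tool([
  [[0, 0, 0.02], 0],
  [[0, 0, 0.03], 0],
  [[0, 0, 0.025], 0],
  [[0, 0, 0.015], 0],
  [[0, 0, 0.005], 0],
  [[0, 0, 0], 0],
])

```text
time_s: 49.35
ee_pos: [0.5841, 0.3652, 0.0665]
ee_rot: [[1.0, 0.001, -0.001], [0.001, -1.0, -0.0], [-0.001, 0.0, -1.0]]
contact_force: [-0.6, -0.4, 0.4]
opening: 0.0766
finger_force: 0.0
```

Call:
drive_tool([
  [[0, 0, 0], 0],
  [[0, 0, 0], 0],
  [[0, 0, 0], 0],
  [[0, 0, 0], 0],
  [[0, 0, 0], 0],
  [[0, 0, 0], 0],
], fingers=255, squeeze=20)

```text
time_s: 49.95
ee_pos: [0.5851, 0.3661, 0.068]
ee_rot: [[1.0, 0.002, 0.002], [0.002, -1.0, 0.001], [0.002, -0.001, -1.0]]
contact_force: [-0.6, -0.7, 5.4]
opening: 0.0557
finger_force: 20.0
```

Call:
drive_tool([
  [[0, 0, -0.01], 0],
  [[0, 0, -0.02], 0],
  [[0, 0, -0.025], 0],
  [[0, 0, -0.025], 0],
  [[0, 0, -0.02], 0],
  [[0, 0, -0.01], 0],
  [[-0.0035, 0.01, 0], 0],
  [[-0.009, 0.025, 0], 0],
  [[-0.009, 0.025, 0], 0],
  [[-0.009, 0.025, 0], 0],
  [[-0.009, 0.025, 0], 0],
  [[-0.009, 0.025, 0], 0],
])

```text
time_s: 51.15
ee_pos: [0.5342, 0.2288, 0.1744]
ee_rot: [[1.0, 0.001, -0.003], [0.001, -1.0, -0.001], [-0.003, 0.001, -1.0]]
contact_force: [0.9, -0.3, -2.7]
opening: 0.0557
finger_force: 20.0
```

Call:
drive_tool([
  [[-0.009, 0.025, 0], 0],
  [[-0.009, 0.025, 0], 0],
  [[-0.009, 0.025, 0], 0],
  [[-0.009, 0.025, 0], 0],
  [[-0.009, 0.025, 0], 0],
  [[-0.009, 0.025, 0], 0],
  [[-0.009, 0.022, 0], 0],
  [[-0.004, 0.012, 0], 0],
  [[0, 0, 0], 0],
  [[0, 0, 0], 0],
])

```text
time_s: 52.15
ee_pos: [0.4691, 0.0468, 0.1761]
ee_rot: [[1.0, 0.001, -0.001], [0.001, -1.0, 0.0], [-0.001, -0.0, -1.0]]
contact_force: [0.1, -0.7, -1.2]
opening: 0.0558
finger_force: 20.0
```

Call:
drive_tool([
  [[0, 0, 0.01], 0],
  [[0, 0, 0.02], 0],
  [[0, 0, 0.025], 0],
  [[0, 0, 0.025], 0],
  [[0, 0, 0.015], 0],
  [[0, 0, 0.008], 0],
  [[0, 0, 0.004], 0],
  [[0, 0, 0], 0],
  [[0, 0, 0], 0],
])

```text
time_s: 53.05
ee_pos: [0.4701, 0.0467, 0.0705]
ee_rot: [[1.0, 0.002, 0.001], [0.002, -1.0, 0.0], [0.001, -0.0, -1.0]]
contact_force: [-0.5, 0.6, -1.6]
opening: 0.0562
finger_force: 20.0
```

Call:
drive_tool([
  [[0, 0.0005, 0.002], 0],
  [[0, 0, 0.001], 0],
  [[0, 0, 0.001], 0],
  [[0, 0, 0], 0],
  [[0, 0, 0], 0],
])

```text
time_s: 53.55
ee_pos: [0.4696, 0.046, 0.0659]
ee_rot: [[1.0, 0.002, 0.001], [0.002, -1.0, -0.0], [0.001, 0.0, -1.0]]
contact_force: [0.3, -0.6, 1.0]
opening: 0.0556
finger_force: 20.0
```

Call:
drive_tool([
  [[0, 0, 0.0007], 0],
  [[0, 0, 0], 0],
  [[0, 0, 0], 0],
])

```text
time_s: 53.85
ee_pos: [0.4698, 0.046, 0.0659]
ee_rot: [[1.0, 0.002, 0.001], [0.002, -1.0, -0.0], [0.001, 0.0, -1.0]]
contact_force: [-3.7, -1.6, 6.4]
opening: 0.0557
finger_force: 20.0
```

Call:
drive_tool([
  [[0, 0, 0], 0],
  [[0, 0, 0], 0],
  [[0, 0, 0], 0],
  [[0, 0, -0.02], 0],
  [[0, 0, -0.04], 0],
  [[0, 0, -0.05], 0],
  [[0, 0, -0.05], 0],
  [[0, 0, -0.05], 0],
  [[0, 0, -0.022], 0],
  [[0, 0, 0], 0],
  [[0, 0, 0], 0],
], fingers=45)

```text
time_s: 54.95
ee_pos: [0.4694, 0.0461, 0.2967]
ee_rot: [[1.0, 0.002, 0.0], [0.002, -1.0, 0.0], [0.0, -0.0, -1.0]]
contact_force: [-0.3, -0.2, -1.0]
opening: 0.0768
finger_force: 0.0
```

```bash
python3 - <<'E'
from h import *
s=monitor.read_state();print(s['time_s'],s['ee_pos'])
c=vision.calibration("wrist");im=vision.snapshot("wrist")
for b in blobs(im,(105,80,30),(135,255,255),800):print(b,at("wrist",b[1],.131,c))
cv2.imwrite('pics/w8.png',im[...,::-1]);np.savez('w8.npz',m=c['mtx'],e=c['extrinsics'])
E
```

```text
54.95 [0.46944508 0.04608671 0.29666388]
([263, 168, 41, 43, 1329], [283.2, 189.8]) [0.4727 0.0459 0.131 ]
```

View pics/w8.png

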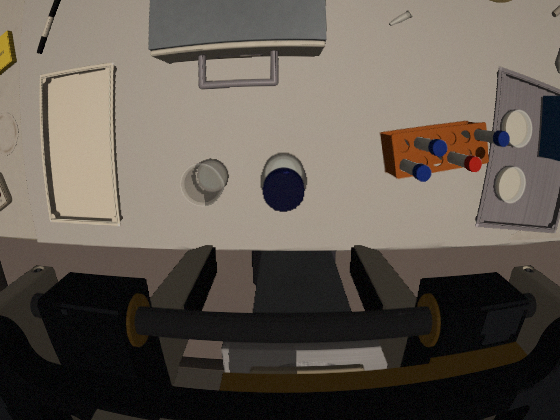

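```bash
python3 -c "
from rig import workorder
print(workorder.close_job())"
```

```text
the job is handed in; nothing more can be done
None
```

The job is done and handed in at about 55 s of the 147 s allowed: the film box is in the steel tray, the tape roll is in the shut drawer, and the bottle and beaker are back in place. The last camera check put the bottle within 2 mm of its spot, the beaker was set down within about 1 mm by the arm's readings, and both stood upright with the two dishes undisturbed.

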